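Square up the lamp supply cases in the corner jig

ROBOT

A 6-joint arm with a two-finger parallel gripper is mounted at the origin on the work surface. World frame = base frame: x ahead of the robot, y to its left, z up, the work surface at z = 0. Lengths are in m, angles in degrees, forces in N, time in s.
With the tool pointing down it reaches from about 0.35 to 0.875 m from the base axis. Payload 4.2 kg.
Tool frame: the origin (TCP) lies midway between the tips of the shut fingers; the grasp point (between the pads) lies 19 mm behind it; z points along the fingers, y is the direction in which the jaws open and shut (so a half turn about z gives the same grasp; the last joint's range is limited). The gripper opens to 87 mm and grips with 3 to 60 N. Pads are 19 mm wide; open, the fingers measure 117 mm over their backs; the gripper's body (75 mm by 190 mm) begins 51 mm behind the grasp point.
Start: joints at [-54.339, 22.042, 0.453, 0, -68.411, -14.817], TCP at [0.222, -0.584, 0.223] pointing down, gripper open.
Joint ranges: [-179.83, 179.83], [-69.29, 118.12], [-61.27, 80.66], [-181.25, 117.63], [-171.15, -9.14], [-177.46, 177.46]. Speed limits (degrees/s): [159.86, 159.86, 180, 180, 180, 180].

INTERFACE

Orientations are given as a 3x3 rotation matrix whose columns are the frame's x, y, z axes.
In Python, from station import sense, capture, calibration, finish_job gives the robot as it stands.
- The arm moves only by the tool carry_out, never from a script. Its argument "commands" is one flat list of numbers, 6 for each row, row after row: the shift along the tool's x, y, z in mm, then the turn, a rotation vector about the tool's x, y, z in rad. A call has 1 to 5 rows; each row shifts and turns the pose as measured when the row begins, along the tool's axes as they then stand; what a row does not reach is not made up. A row lasts 1/8 s, in which the tool goes at most 62.5 mm and 10.7 degrees, less where a joint would pass 70% of its speed; a pose out of reach is approached as far as the arm can. A call is refused whole if a number of a shift passes 62.5 or a number of a turn 0.188, either way. A call with a gripper value outside its range is refused whole. "grip" is the finger opening in mm, from 0 to 87, set as the call begins (left out, the last holds). The fingers move at their own pace and stop on an object; the grip force is fixed at half the most. Time passes only in rows, so rows that do not move let the fingers close. It gives the time, the measured TCP pose, the force and the opening at its end, in the units of the state.
- sense(): the state, without advancing time (a new reading comes with each control period).
- capture(name): name is "side" or "top"; returns the picture (420x560x3 uint8, red, green, blue); there is no depth.
- calibration(name): a dict with "fx", "fy", "cx", "cy" (pixels), "dist" ([k1, k2, p1, p2, k3] as OpenCV has them; the pictures are not rectified), "rvec" (rotation vector, rad) and "tvec" (3), from world to camera coordinates, as OpenCV has them. Camera axes: x right, y down, z forward; pixel columns grow to the right and rows downward; lengths in m; the calibration is good to about 2 mm. A picture is of the moment at which its call begins. calibration takes no time and is no camera call.
- finish_job(): hands the job in, once; it reports no verdict.
The state is a dict: "time_s": time; "joints": joint angles; "joint_velocities": joint speeds; "effort": joint torques, N m; "tcp_pos": TCP position; "ee_rot": TCP orientation; "wrist_force": force on the tool from outside, world axes, zero at the start; "moment": the same for the moment, N m; "gripper_width": opening from 0.0 (shut) to 1.0 (fully open).
Only numpy, scipy, OpenCV 4.12 (cv2) and the standard library are available. Lean on these libraries where they do the work, as an engineer would, in place of code of your own. Each camera call takes 0.05 s, during which the arm holds its last target.

TASK

Assemble the microscope's lamp supply in the squaring jig: first lay the flatter aluminium case on the jig's bed, slide it right up against the end stop and both side stops, and let go of it; then set the taller case squarely on top of it. Press the taller case into the same corner and finish while still gripping it, resting on the flatter case and pushed firmly against the end stop and the side stops at once, without letting go. Leave the brass tube, the condenser and the stage knob where they are.

Things in the scene. Friction and masses are not known exactly. Their poses are not given: they have to be found in the camera images.
- jig: The squaring jig, fixed to the bench: a dark steel bed plate, 180 mm along x, 110 mm along y, 10 mm thick, with upright bright steel stop blocks that stand 60 mm above the bed. Origin: middle of the bed's underside. Axes: x level, towards the end stop; y level, away from the side stops; z up.
- nest (a point): Point on the bed's upper face (10 mm above the bench) under the middle of a case that touches all the stops with its long side along the jig's x. Axes as the jig. The end stop's face is at x = +55 mm and the side stops' faces at y = -25 mm of this point. Jig origin + (10, -5, 10) mm.
- end_stop: End stop of the jig, one block 36 mm wide, 16 mm thick, 60 mm tall; origin at the middle of the lower edge of its working face, which looks along -x of the jig. Axes as nest.
- side_stops: The two rigid side stop blocks of the jig, each 18 mm wide, 16 mm thick, 60 mm tall, centred 44 mm either side (along x) of the origin, which leaves a 70 mm wide open window between them for a finger. Origin on the bed, midway between them, in the plane of their working faces, which look along +y of the jig. Axes as the jig.
- flat_case_center (a point): Centre of the flatter of two loose closed aluminium cases, 110 mm (own x) by 50 mm (own y) by 32 mm tall (z), about 0.3 kg; centre 16 mm above its underside. It is the same either way round. It lies flat on the bench at the start.
- tall_case_center (a point): Centre of the taller of the two loose closed aluminium cases, 110 mm (own x) by 50 mm (own y) by 50 mm tall (z), about 0.4 kg; centre 25 mm above its underside. It is the same either way round. It lies on the bench at the start, long side level.
- flat_case: The flatter case; origin at the middle of its underside, axes as its centre.
- tall_case: The taller case; origin at the middle of its underside, axes as its centre.
- tube_center (a point): Centre of a brass illuminator tube standing upright on the bench, 40 mm in diameter at the foot, 75 mm tall (bystander).
- condenser_center (a point): Centre of a bright metal condenser standing on the bench, 52 mm in diameter, 36 mm tall (bystander).
- stage_knob_center (a point): Centre of a black stage knob standing on the bench, 40 mm in diameter, 30 mm tall (bystander).
Not all that is in view belongs to the job. Leave any blue look-alike of the tall_case alone. There is more than one size of the jig; the job needs the larger.

How it is judged:
By the outcome, as a careful person would: the job done as asked, in the order asked, and still so for the second after the job is handed in, while the arm keeps its last pose, push and grip.
It also fails if it takes over 67 s, if anything falls off the work surface, if the arm or the gripper's body presses on something with over 40 N, if the wrist force passes 120 N, or if a joint passes its speed limit or range.

## Working session

There is one attempt and no reset: what is moved stays moved. The work goes in short steps, Python scripts to look and compute and a tool call to move; the robot and the scene stay as the last step left them, time stands still between calls to the robot, and variables do not carry over. Pictures are saved under pics/ and viewed, and the job is handed in when it is done.

Besides the shell and the picture viewer there is one more tool, called after "Request:" as name(argument=value, ...) on one line, values as JSON. carry_out: Moves the arm, as the interface text tells. Its arguments: {"type":"object","properties":{"commands":{"type":"array"},"grip":{"type":"number"}},"required":["commands"]}

```bash
ls; mkdir -p pics; python3 - <<'E'
from station import *
import cv2
for n in("side","top"):
    im=capture(n); cv2.imwrite(f"pics/{n}0.png",im[:,:,::-1]); print(n,calibration(n))
print(sense())
E
```

```text
pics
side {'fx': 382.7162142676646, 'fy': 382.7162142676646, 'cx': 274.9536527480334, 'cy': 202.07823273711006, 'dist': array([-0.05353727,  0.        ,  0.        ,  0.        ,  0.        ]), 'rvec': array([ 0.66984775, -2.57619168,  1.22423019]), 'tvec': array([0.45818127, 0.23263962, 0.74696288])}
top {'fx': 503.8704254018662, 'fy': 503.8704254018662, 'cx': 281.4391194954988, 'cy': 211.69758207568495, 'dist': array([-0.07401129,  0.        ,  0.        ,  0.        ,  0.        ]), 'rvec': array([ 2.0249256 , -2.18316171,  0.23824698]), 'tvec': array([0.02777138, 0.5467048 , 1.30175289])}
{'time_s': 0.1, 'joints': array([-5.43397725e+01,  2.20852927e+01,  3.87683049e-01, -2.36418741e-02,
       -6.84115987e+01, -1.48183720e+01]), 'joint_velocities': array([-0.01882638, -0.10911985,  0.18434014,  0.13061696, -0.02221087,
       -0.0482191 ]), 'effort': array([ 1.47046944e-04, -3.91691709e+01,  1.87934643e+01,  4.23196614e+00,
        1.34732973e-02, -7.73633974e-05]), 'tcp_pos': array([ 0.22220383, -0.58359117,  0.22158504]), 'ee_rot': array([[-9.34620105e-01, -3.55646764e-01, -7.99425440e-04],
       [-3.55647644e-01,  9.34618432e-01,  1.77229345e-03],
       [ 1.16847318e-04,  1.94073487e-03, -9.99998110e-01]]), 'wrist_force': array([-0.08233269,  0.10466196,  0.27834482]), 'moment': array([-0.0128875 ,  0.03408734,  0.07056966]), 'gripper_width': 0.9981516207745418}
```

View pics/side0.png

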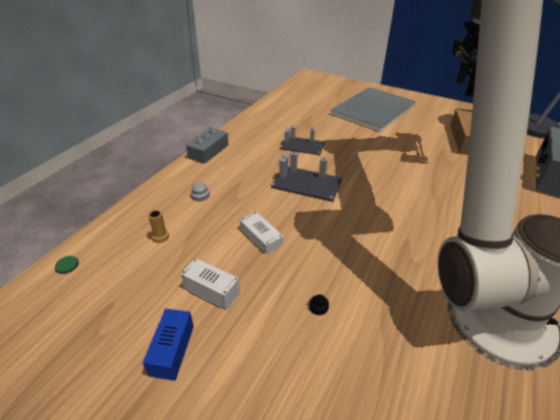

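View pics/top0.png

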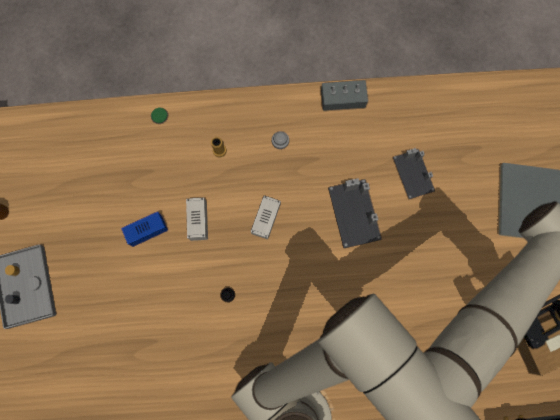

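The top view shows the large jig at about (355,213), with the small jig at (413,173). The flat case is at (265,217), the tall case at (197,218) and the blue look-alike at (145,228). I'll enlarge for corners.

```bash
python3 - <<'E'
import cv2
a=cv2.imread("pics/top0.png")
cv2.imwrite("pics/t1.png",cv2.resize(a[165:260,320:395],None,fx=6,fy=6,interpolation=cv2.INTER_CUBIC))
cv2.imwrite("pics/t2.png",cv2.resize(a[185:250,175:290],None,fx=6,fy=6,interpolation=cv2.INTER_CUBIC))
a=cv2.imread("pics/side0.png")
cv2.imwrite("pics/s1.png",cv2.resize(a[140:315,170:350],None,fx=3.4,fy=3.4,interpolation=cv2.INTER_CUBIC))
E
```

```text
(no output)
```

View pics/t1.png

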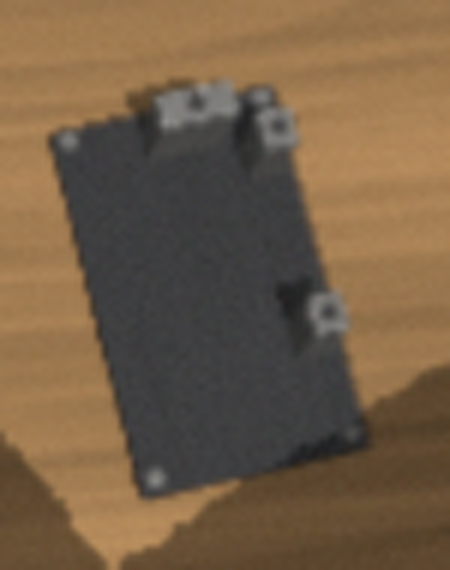

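View pics/t2.png

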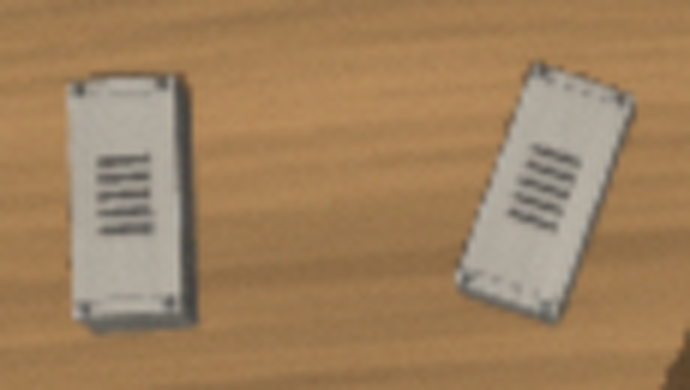

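View pics/s1.png

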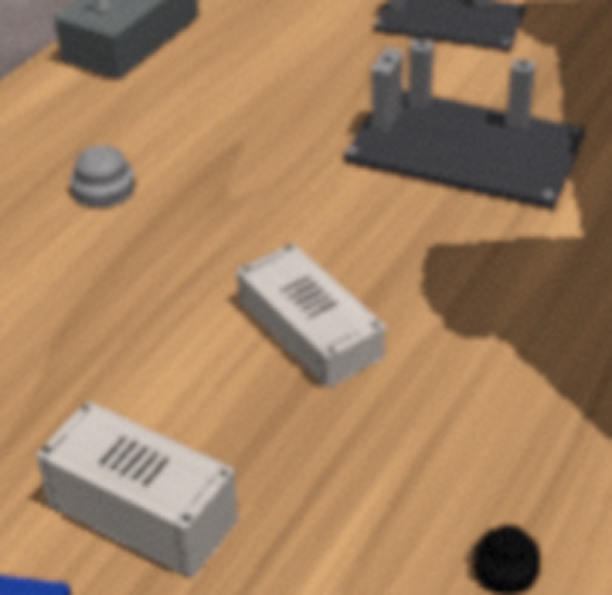

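```bash
cat > fit.py <<'E'
import numpy as np,cv2
from scipy.optimize import least_squares
from station import calibration
C={n:calibration(n) for n in("side","top")}
def proj(n,P):
    c=C[n];K=np.array([[c['fx'],0,c['cx']],[0,c['fy'],c['cy']],[0,0,1]])
    return cv2.projectPoints(np.array(P,float),c['rvec'],c['tvec'],K,c['dist'])[0][:,0]
def uv(p,off,s): return (np.array(p)+.5)/s-.5+np.array(off)
def fit(obs,g):
    # obs: list (cam, pixel, local xyz)
    def W(q,loc):
        c,s=np.cos(q[2]),np.sin(q[2]); loc=np.array(loc)
        return np.c_[q[0]+c*loc[:,0]-s*loc[:,1],q[1]+s*loc[:,0]+c*loc[:,1],loc[:,2]]
    def f(q):
        r=[]
        for n in("side","top"):
            o=[x for x in obs if x[0]==n]
            if o: r.append((proj(n,W(q,[x[2] for x in o]))-np.array([x[1] for x in o])).ravel())
        return np.concatenate(r)
    s=least_squares(f,g,loss='soft_l1',x_scale=[.01,.01,.1])
    return s.x,f(s.x).reshape(-1,2)
E
python3 - <<'E'
from fit import *
T1=lambda p:uv(p,(320,165),6);T2=lambda p:uv(p,(175,185),6);S=lambda p:uv(p,(170,140),3.4)
m=lambda *a:np.array(a)/1000
jt=[("top",T1(p),m(*l)) for p,l in [((51,135),(90,55,10)),((368,445),(-90,-55,10)),((143,495),(-90,55,10)),((197,104),(73,-5,70)),((277,128),(54,-38,70)),((328,313),(-34,-38,70))]]
js=[("side",S(p),m(*l)) for p,l in [((350,148),(90,55,10)),((555,197),(-90,55,10)),((582,128),(-90,-55,10)),((387,62),(73,-5,70)),((421,46),(54,-38,70)),((522,66),(-34,-38,70))]]
def box(h,t,s):
    L=[(55,25,h),(55,-25,h),(-55,-25,h),(-55,25,h)]
    return [("top",T2(p),m(*l)) for p,l in zip(t,L)],[("side",S(p),m(*l)) for p,l in zip(s,L)]
fl=box(32,[(535,64),(635,98),(557,308),(458,270)],[(240,268),(290,246),(384,325),(330,347)])
ta=box(50,[(68,85),(180,77),(185,305),(75,318)],[(42,455),(85,404),(236,470),(188,518)])
for nm,(t,s),g in(("jig",(jt,js),[.6,-.15,.2]),("flat",fl,[.5,0,-.3]),("tall",ta,[.5,.2,0])):
    for o,k in((t+s,"both"),(t,"top"),(s,"side")):
        q,r=fit(o,g); print(nm,k,np.round(q[:2]*1000,1),round(np.degrees(q[2]),2),np.round(r,1).tolist() if k=="both" else abs(r).max().round(1))
E
```

```text
jig both [ 541.1 -217.6] 8.47 [[-2.2, 1.0], [0.1, 0.8], [1.2, -1.1], [0.2, -1.5], [0.3, -1.3], [0.4, -1.2], [-0.6, -0.6], [0.5, 0.2], [-0.3, 0.6], [-0.2, -0.1], [-0.1, -0.2], [-0.2, -0.2]]
jig top [ 541. -218.] 8.36 0.6
jig side [ 540.1 -214.5] 8.89 2.4
flat both [545.8  31.2] -23.15 [[-1.2, -0.8], [0.8, -2.4], [0.8, -1.3], [-0.6, 1.6], [-0.3, -0.6], [0.0, -0.7], [0.0, 1.3], [-0.7, 1.8]]
flat top [547.1  30.5] -23.79 1.2
flat side [544.3  33.7] -22.65 2.5
tall both [551.9 222.3] 0.63 [[-1.7, -1.2], [0.7, -2.1], [0.2, -2.0], [0.4, 1.6], [-0.7, -0.1], [-1.3, -0.3], [-0.1, 0.9], [-0.1, 0.3]]
tall top [552.2 220.9] -0.38 1.0
tall side [550.2 225.1] 0.82 2.9
```

Residuals are consistent: the top view fits within 1 px, and the side view agrees to about 3 mm. I'll use jig (541,-218) at 8.4°, flat case (547,30.5) at -23.8° and tall case (552,221) at -0.4°. Next is a planner that gives displacements in tool axes.

```bash
cat > plan.py <<'E'
import numpy as np,sys
from scipy.spatial.transform import Rotation as R
from station import sense
def plan(pos,yaw,step=60,st=None):
    """pos mm world TCP, yaw deg of tool y axis (mod 180), tool down. prints rows in tool frame"""
    s=st or sense(); M=np.array(s['ee_rot']);p=np.array(s['tcp_pos'])*1000
    pos=np.array(pos,float)
    cur=np.degrees(np.arctan2(M[1,1],M[0,1])); d=(yaw-cur+90)%180-90
    a=np.radians(cur+d); y=np.array([np.cos(a),np.sin(a),0]);z=np.array([0,0,-1.]);T=np.c_[np.cross(y,z),y,z]
    rv=R.from_matrix(M.T@T).as_rotvec(); D=pos-p
    n=int(max(1,np.ceil(np.abs(D).max()/step),np.ceil(np.linalg.norm(D)/62),np.ceil(np.linalg.norm(rv)/.183)))
    print("t",round(float(s['time_s']),2),"p",p.round(1),"yaw",cur.round(2),"tilt",np.degrees(M[:2,2]).round(2),"F",np.array(s['wrist_force']).round(1),"w",round(s['gripper_width']*87,1))
    print("D",D.round(1),"dyaw",d.round(2),"n",n)
    for i in range(n):
        sh=M.T@D/n; print([float(v) for v in sh.round(1)]+[float(v) for v in (rv/n).round(3)]); M=M@R.from_rotvec(rv/n).as_matrix()
if __name__=="__main__":
    a=[float(x) for x in sys.argv[1:]]; plan(a[:3],a[3],*(a[4:5]))
E
python3 plan.py 547 30.5 150 66.2; python3 plan.py 547 30.5 150 66.2 40
```

```text
t 0.1 p [ 222.2 -583.6  221.6] yaw 110.83 tilt [-0.05  0.1 ] F [-0.1  0.1  0.3] w 86.8
D [324.8 614.1 -71.6] dyaw -44.63 n 12
[-43.5, 38.2, 6.0, 0.0, -0.0, 0.065]
[-40.9, 40.9, 6.0, 0.0, -0.0, 0.065]
[-38.2, 43.5, 6.0, 0.0, -0.0, 0.065]
[-35.3, 45.9, 6.0, 0.0, -0.0, 0.065]
[-32.2, 48.1, 6.0, 0.0, -0.0, 0.065]
[-29.0, 50.1, 6.0, 0.0, -0.0, 0.065]
[-25.7, 51.9, 6.0, 0.0, -0.0, 0.065]
[-22.3, 53.4, 6.0, 0.0, -0.0, 0.065]
[-18.8, 54.7, 6.0, 0.0, -0.0, 0.065]
[-15.2, 55.9, 6.0, 0.0, -0.0, 0.065]
[-11.6, 56.7, 6.0, 0.0, -0.0, 0.065]
[-7.9, 57.4, 6.0, 0.0, -0.0, 0.065]
t 0.1 p [ 222.2 -583.6  221.6] yaw 110.83 tilt [-0.05  0.1 ] F [-0.1  0.1  0.3] w 86.8
D [324.8 614.1 -71.6] dyaw -44.63 n 16
[-32.6, 28.6, 4.5, 0.0, -0.0, 0.049]
[-31.2, 30.2, 4.5, 0.0, -0.0, 0.049]
[-29.7, 31.7, 4.5, 0.0, -0.0, 0.049]
[-28.1, 33.1, 4.5, 0.0, -0.0, 0.049]
[-26.5, 34.4, 4.5, 0.0, -0.0, 0.049]
[-24.8, 35.7, 4.5, 0.0, -0.0, 0.049]
[-23.0, 36.8, 4.5, 0.0, -0.0, 0.049]
[-21.2, 37.9, 4.5, 0.0, -0.0, 0.049]
[-19.3, 38.9, 4.5, 0.0, -0.0, 0.049]
[-17.4, 39.8, 4.5, 0.0, -0.0, 0.049]
[-15.4, 40.6, 4.5, 0.0, -0.0, 0.049]
[-13.4, 41.3, 4.5, 0.0, -0.0, 0.049]
[-11.4, 41.9, 4.5, 0.0, -0.0, 0.049]
[-9.4, 42.4, 4.5, 0.0, -0.0, 0.049]
[-7.3, 42.8, 4.5, 0.0, -0.0, 0.049]
[-5.2, 43.1, 4.5, 0.0, -0.0, 0.049]
```

Request:
carry_out(commands=[-43,38,6,0,0,0.065,-41,41,6,0,0,0.065,-38,43,6,0,0,0.065,-35,46,6,0,0,0.065,-32,48,6,0,0,0.065], grip=87)

```text
time_s: 0.72
tcp_pos: [0.3595, -0.3249, 0.1881]
ee_rot: [[-1.0, -0.02, -0.003], [-0.02, 1.0, 0.004], [0.003, 0.004, -1.0]]
wrist_force: [1.3, 0.1, -0.3]
gripper_width: 1.0
```

Request:
carry_out(commands=[-29,50,6,0,0,0.065,-26,52,6,0,0,0.065,-22,53,6,0,0,0.065,-19,55,6,0,0,0.065,-15,56,6,0,0,0.065])

```text
time_s: 1.35
tcp_pos: [0.503, -0.0628, 0.1574]
ee_rot: [[-0.951, 0.311, -0.003], [0.311, 0.951, 0.004], [0.004, 0.003, -1.0]]
wrist_force: [0.5, -1.1, -0.3]
gripper_width: 0.998
```

```bash
python3 plan.py 547 30.5 120 66.2; python3 -c "
from station import *;import cv2;cv2.imwrite('pics/top1.png',cv2.resize(capture('top')[:,:,::-1],(800,600)))"
```

```text
t 1.35 p [503.  -62.8 157.4] yaw 71.9 tilt [-0.19  0.23] F [ 0.5 -1.1 -0.3] w 86.8
D [ 44.   93.3 -37.4] dyaw -5.7 n 2
[-6.5, 51.1, 18.8, 0.001, -0.002, 0.05]
[-3.9, 51.4, 18.8, 0.001, -0.002, 0.05]
```

View pics/top1.png

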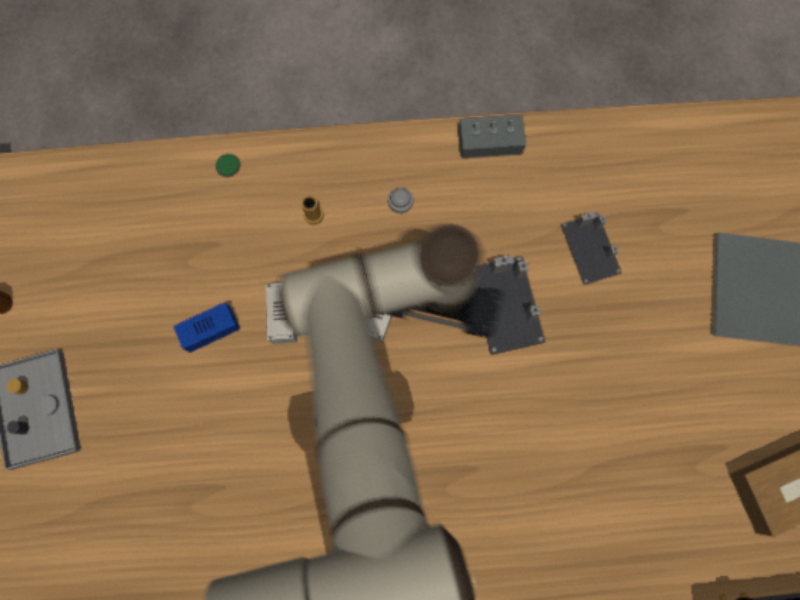

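The arm follows well; in the top view it now hides the flat case.

Request:
carry_out(commands=[-6,52,19,0,0,0.05,-4,51,19,0,0,0.05,0,0,0,0,0,0])

```text
time_s: 1.78
tcp_pos: [0.5514, 0.0401, 0.1171]
ee_rot: [[-0.916, 0.402, -0.002], [0.402, 0.916, 0.004], [0.003, 0.003, -1.0]]
wrist_force: [-1.9, -0.7, -0.3]
gripper_width: 1.004
```

```bash
python3 plan.py 547 30.5 50 66.2;  python3 -c "
from station import *;import cv2;cv2.imwrite('pics/side1.png',cv2.resize(capture('side')[:,:,::-1],(800,600)))"
```

```text
t 1.77 p [551.4  40.1 117.1] yaw 66.31 tilt [-0.09  0.25] F [-1.9 -0.7 -0.3] w 87.3
D [ -4.4  -9.6 -67.1] dyaw -0.11 n 2
[-0.0, -5.4, 33.6, 0.002, -0.002, 0.001]
[0.0, -5.3, 33.6, 0.002, -0.002, 0.001]
```

View pics/side1.png

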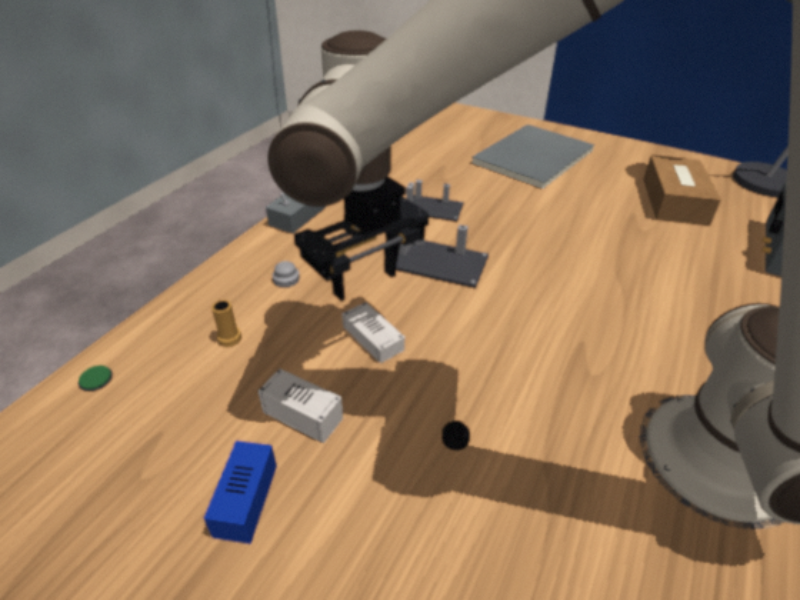

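The side view shows the gripper straddling the flat case (about 373,330), with clear space around it. Descending.

Request:
carry_out(commands=[0,-6,30,0,0,0,0,-5,30,0,0,0,0,0,0,0,0,0,0,0,0,0,0,0])

```text
time_s: 2.33
tcp_pos: [0.5465, 0.0263, 0.0592]
ee_rot: [[-0.915, 0.404, 0.002], [0.404, 0.915, 0.005], [0.0, 0.005, -1.0]]
wrist_force: [1.0, 0.3, 0.2]
gripper_width: 0.999
```

```bash
python3 plan.py 547 30.5 4 66.2
```

```text
t 2.33 p [546.5  26.3  59.2] yaw 66.16 tilt [0.12 0.28] F [1.  0.3 0.2] w 86.9
D [  0.5   4.2 -55.2] dyaw 0.04 n 1
[1.2, 3.8, 55.2, 0.005, -0.0, -0.001]
```

Request:
carry_out(commands=[0,2,22,0.003,0,0,1,2,15,0.002,0,0,0,0,6,0,0,0,0,0,2,0,0,0])

```text
time_s: 2.82
tcp_pos: [0.5509, 0.0309, 0.018]
ee_rot: [[-0.915, 0.404, 0.009], [0.404, 0.915, 0.003], [-0.008, 0.006, -1.0]]
wrist_force: [-0.7, -0.5, -0.1]
gripper_width: 0.999
```

```bash
python3 plan.py 547 30.5 4 66.2
```

```text
t 2.83 p [550.9  30.9  18. ] yaw 66.16 tilt [0.54 0.16] F [-0.7 -0.5 -0.1] w 86.9
D [ -3.9  -0.4 -14. ] dyaw 0.04 n 1
[3.5, -2.0, 14.0, 0.006, 0.008, -0.001]
```

Request:
carry_out(commands=[2,-1,8,0.005,0.007,0,2,-1,6,0,0,0,0,0,0,0,0,0])

```text
time_s: 3.2
tcp_pos: [0.5466, 0.0308, 0.0038]
ee_rot: [[-0.915, 0.404, 0.002], [0.404, 0.915, 0.001], [-0.001, 0.002, -1.0]]
wrist_force: [0.2, -0.0, -0.6]
gripper_width: 0.999
```

```bash
python3 plan.py 547 30.5 4 66.2
```

```text
t 3.2 p [546.6  30.8   3.8] yaw 66.17 tilt [0.1  0.07] F [ 0.2 -0.  -0.6] w 87.0
D [ 0.4 -0.3  0.2] dyaw 0.03 n 1
[-0.5, -0.2, -0.2, 0.002, 0.001, -0.001]
```

Good; close.

Request:
carry_out(commands=[0,0,0,0,0,0,0,0,0,0,0,0,0,0,0,0,0,0,0,0,0,0,0,0,0,0,0,0,0,0], grip=0)

```text
time_s: 3.82
tcp_pos: [0.5474, 0.0311, 0.0044]
ee_rot: [[-0.915, 0.404, 0.003], [0.404, 0.915, 0.002], [-0.002, 0.003, -1.0]]
wrist_force: [-0.1, 0.6, -0.4]
gripper_width: 0.574
```

Request:
carry_out(commands=[0,0,0,0,0,0,0,0,0,0,0,0,0,0,0,0,0,0])

```text
time_s: 4.2
tcp_pos: [0.5474, 0.0311, 0.0044]
ee_rot: [[-0.915, 0.404, 0.003], [0.404, 0.915, 0.002], [-0.002, 0.003, -1.0]]
wrist_force: [0.0, -0.1, -0.2]
gripper_width: 0.577
```

```bash
python3 plan.py 547 30.5 114 66.2
```

```text
t 4.2 p [547.4  31.1   4.4] yaw 66.19 tilt [0.19 0.1 ] F [ 0.  -0.1 -0.2] w 50.2
D [ -0.4  -0.6 109.6] dyaw 0.01 n 2
[-0.1, -0.2, -54.8, 0.001, 0.001, -0.0]
[-0.0, -0.3, -54.8, 0.001, 0.001, -0.0]
```

Gripped at 50.2 mm, as the case width should be. Lift.

Request:
carry_out(commands=[0,0,-30,0,0,0,0,0,-50,0,0,0,0,0,-40,0,0,0,0,0,0,0,0,0])

```text
time_s: 4.7
tcp_pos: [0.5434, 0.0301, 0.1236]
ee_rot: [[-0.914, 0.406, -0.007], [0.406, 0.914, -0.0], [0.006, -0.003, -1.0]]
wrist_force: [-0.1, 0.6, -4.1]
gripper_width: 0.573
```

```bash
python3 plan.py 540.5 -215 115 98.4 45
```

```text
t 4.7 p [543.4  30.1 123.6] yaw 66.07 tilt [-0.41 -0.  ] F [-0.1  0.6 -4.1] w 49.9
D [  -2.9 -245.1   -8.6] dyaw 32.33 n 6
[-16.1, -37.5, 1.4, -0.0, -0.001, -0.094]
[-12.5, -38.9, 1.5, -0.0, -0.001, -0.094]
[-8.8, -39.9, 1.5, -0.0, -0.001, -0.094]
[-5.0, -40.5, 1.5, -0.0, -0.001, -0.094]
[-1.2, -40.8, 1.5, -0.0, -0.001, -0.094]
[2.6, -40.8, 1.4, -0.0, -0.001, -0.094]
```

Request:
carry_out(commands=[-16,-37,1,0,-0.001,-0.094,-12,-39,1,0,-0.001,-0.094,-9,-40,1,0,-0.001,-0.094,-5,-40,1,0,-0.001,-0.094,-1,-41,1,0,-0.001,-0.094])

```text
time_s: 5.32
tcp_pos: [0.5339, -0.1756, 0.107]
ee_rot: [[-0.997, -0.07, -0.022], [-0.07, 0.998, 0.002], [0.022, 0.004, -1.0]]
wrist_force: [1.0, -0.5, -4.4]
gripper_width: 0.576
```

```bash
python3 plan.py 540.5 -215 115 98.4 45
```

```text
t 5.33 p [ 533.9 -175.6  107. ] yaw 94.02 tilt [-1.26  0.14] F [ 1.  -0.5 -4.4] w 50.1
D [  6.6 -39.4   8. ] dyaw 4.38 n 1
[-3.7, -39.7, -8.2, 0.005, -0.022, -0.076]
```

Request:
carry_out(commands=[-4,-32,-8,0.003,-0.015,-0.06,0,0,0,0,0,0,0,0,0,0,0,0])

```text
time_s: 5.7
tcp_pos: [0.5345, -0.2095, 0.1066]
ee_rot: [[-0.992, -0.125, -0.021], [-0.125, 0.992, 0.005], [0.02, 0.008, -1.0]]
wrist_force: [0.1, -0.2, -3.6]
gripper_width: 0.573
```

```bash
python3 plan.py 540.5 -215 90 98.4 45; python3 - <<'E'
from station import *;import cv2
a=capture('side')[:,:,::-1];b=capture('top')[:,:,::-1]
cv2.imwrite('pics/side2.png',cv2.resize(a[100:260,200:400],None,fx=4,fy=3.7,interpolation=2))
cv2.imwrite('pics/top2.png',cv2.resize(b[150:270,280:430],None,fx=5,fy=5,interpolation=2))
E
```

```text
t 5.7 p [ 534.5 -209.5  106.6] yaw 97.17 tilt [-1.22  0.29] F [ 0.1 -0.2 -3.6] w 49.9
D [  6.   -5.5 -16.6] dyaw 1.23 n 1
[-5.6, -6.3, 16.5, 0.008, -0.02, -0.021]
```

View pics/side2.png

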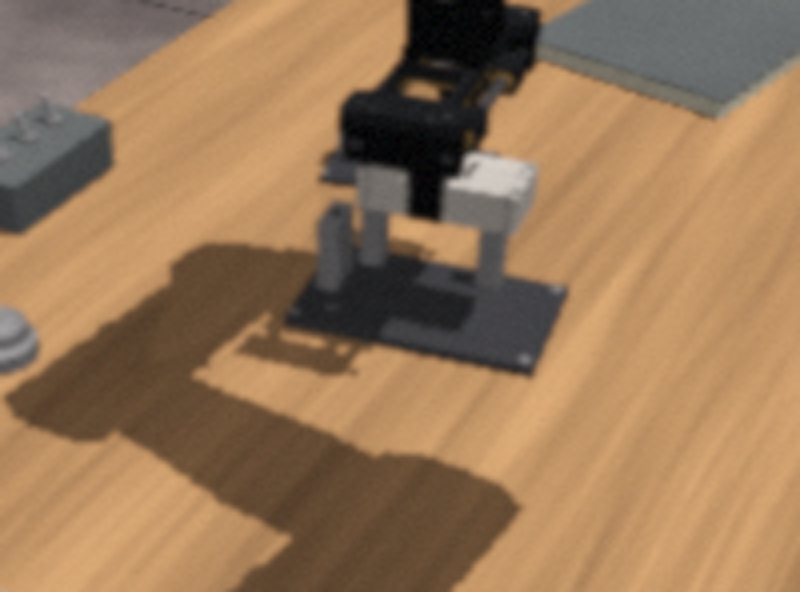

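View pics/top2.png

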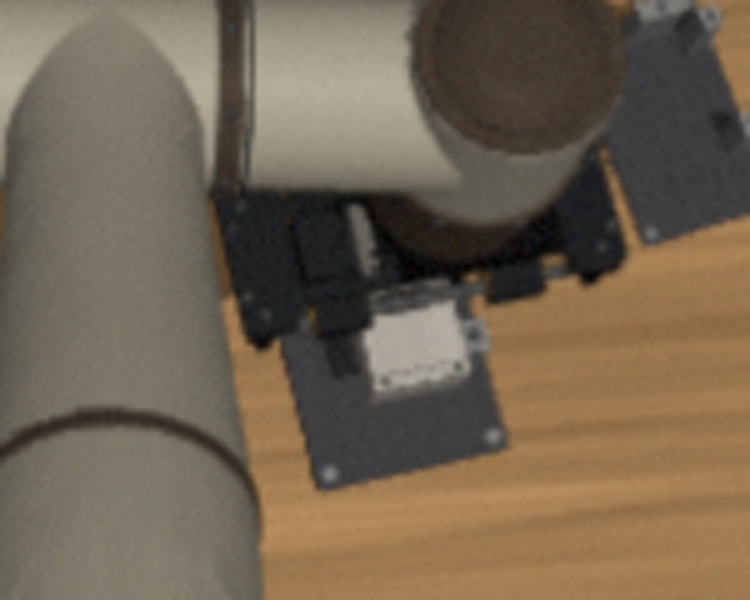

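Both views show the case above the bed, inside the stops with the long side aligned, and the finger opposite the window. I'll correct the small tilt, keep 10 mm clearances and descend.

Request:
carry_out(commands=[-6,-4,4,0.008,-0.02,-0.021,0,0,3,0,0,0,0,0,0,0,0,0])

```text
time_s: 6.18
tcp_pos: [0.5419, -0.2107, 0.0992]
ee_rot: [[-0.988, -0.151, 0.002], [-0.151, 0.988, -0.001], [-0.001, -0.001, -1.0]]
wrist_force: [1.3, -0.3, -3.8]
gripper_width: 0.574
```

```bash
python3 plan.py 540 -213 30 98.4 45
```

```text
t 6.17 p [ 541.9 -210.7   99.2] yaw 98.7 tilt [ 0.09 -0.03] F [ 1.3 -0.3 -3.8] w 50.0
D [ -1.9  -2.3 -69.2] dyaw -0.3 n 2
[1.2, -1.0, 34.6, -0.0, 0.001, 0.003]
[1.1, -1.0, 34.6, -0.0, 0.001, 0.003]
```

Request:
carry_out(commands=[1,-1,20,0,0,0.003,1,-1,20,0,0,0.002,0,0,12,0,0,0,0,0,5,0,0,0,0,0,0,0,0,0])

```text
time_s: 6.8
tcp_pos: [0.5423, -0.2126, 0.0423]
ee_rot: [[-0.989, -0.148, 0.006], [-0.148, 0.989, -0.002], [-0.005, -0.002, -1.0]]
wrist_force: [-0.1, -0.1, -3.2]
gripper_width: 0.568
```

```bash
python3 plan.py 540 -213 14 98.4 45
```

```text
t 6.8 p [ 542.3 -212.6   42.3] yaw 98.51 tilt [ 0.32 -0.09] F [-0.1 -0.1 -3.2] w 49.5
D [ -2.3  -0.4 -28.3] dyaw -0.11 n 1
[2.4, 0.0, 28.3, -0.002, 0.005, 0.002]
```

Request:
carry_out(commands=[1,0,13,-0.001,0.005,0.002,1,0,10,0,0,0,0,0,0,0,0,0,0,0,0,0,0,0])

```text
time_s: 7.3
tcp_pos: [0.5412, -0.2131, 0.0188]
ee_rot: [[-0.989, -0.146, 0.002], [-0.146, 0.989, -0.002], [-0.002, -0.002, -1.0]]
wrist_force: [-0.3, 0.5, -3.1]
gripper_width: 0.571
```

```bash
python3 plan.py 540 -213 15 98.4 45
```

```text
t 7.3 p [ 541.2 -213.1   18.8] yaw 98.41 tilt [ 0.13 -0.1 ] F [-0.3  0.5 -3.1] w 49.7
D [-1.2  0.1 -3.8] dyaw -0.01 n 1
[1.2, 0.3, 3.8, -0.002, 0.002, 0.0]
```

Request:
carry_out(commands=[0,0,3,-0.002,0.002,0,0,0,2,0,0,0,0,0,0.5,0,0,0])

```text
time_s: 7.68
tcp_pos: [0.5417, -0.2132, 0.0144]
ee_rot: [[-0.989, -0.147, 0.001], [-0.147, 0.989, -0.0], [-0.001, -0.001, -1.0]]
wrist_force: [-1.4, 0.9, 2.0]
gripper_width: 0.575
```

```bash
python3 plan.py 540 -213 15 98.4 45
```

```text
t 7.67 p [ 541.7 -213.2   14.4] yaw 98.43 tilt [ 0.06 -0.02] F [-1.4  0.9  2. ] w 50.0
D [-1.7  0.2  0.6] dyaw -0.03 n 1
[1.6, 0.5, -0.6, -0.001, 0.001, 0.001]
```

It touches the bed at 14.4 mm, exactly as predicted. Next I slide it towards the side stops (tool -y).

Request:
carry_out(commands=[0,-4,0,0,0,0,0,-3,0,0,0,0,0,-2,0,0,0,0,0,-1,0,0,0,0])

```text
time_s: 8.18
tcp_pos: [0.5429, -0.2202, 0.0144]
ee_rot: [[-0.989, -0.148, 0.0], [-0.148, 0.989, 0.004], [-0.001, 0.004, -1.0]]
wrist_force: [-0.8, 4.5, -1.1]
gripper_width: 0.573
```

```bash
python3 plan.py 551.6 -221.5 14.4 98.4 45
```

```text
t 8.18 p [ 542.9 -220.2   14.4] yaw 98.51 tilt [0.01 0.21] F [-0.8  4.5 -1.1] w 49.8
D [ 8.7 -1.3 -0. ] dyaw -0.11 n 1
[-8.4, -2.6, 0.0, 0.004, 0.001, 0.002]
```

Request:
carry_out(commands=[0,-2,0,0,0,0,0,-2,0,0,0,0,0,-2,0,0,0,0])

```text
time_s: 8.55
tcp_pos: [0.5429, -0.2201, 0.0146]
ee_rot: [[-0.989, -0.149, -0.003], [-0.149, 0.989, 0.011], [0.001, 0.011, -1.0]]
wrist_force: [-1.6, 10.6, 2.2]
gripper_width: 0.569
```

```bash
python3 plan.py 551.6 -221.5 14.4 98.4 45
```

```text
t 8.55 p [ 542.9 -220.1   14.6] yaw 98.55 tilt [-0.15  0.62] F [-1.6 10.6  2.2] w 49.5
D [ 8.7 -1.4 -0.2] dyaw -0.15 n 1
[-8.4, -2.7, 0.2, 0.011, -0.001, 0.003]
```

Contact with the side stops: the position stalled and Fy is 10.6 N. Next I push towards the end stop, keeping a light side push.

Request:
carry_out(commands=[-4,-0.5,0,0,0,0,-3,-0.5,0,0,0,0,-2,-0.5,0,0,0,0,-2,-0.5,0,0,0,0])

```text
time_s: 9.05
tcp_pos: [0.5467, -0.2193, 0.0148]
ee_rot: [[-0.989, -0.148, -0.019], [-0.148, 0.989, 0.014], [0.017, 0.017, -1.0]]
wrist_force: [-5.1, 4.0, 4.2]
gripper_width: 0.57
```

```bash
python3 plan.py 551.6 -221.5 14.4 98.4 45
```

```text
t 9.05 p [ 546.7 -219.3   14.8] yaw 98.49 tilt [-1.09  0.81] F [-5.1  4.   4.2] w 49.6
D [ 4.9 -2.2 -0.4] dyaw -0.09 n 1
[-4.5, -2.9, 0.3, 0.017, -0.017, 0.002]
```

Request:
carry_out(commands=[-3,-0.5,0,0.015,-0.015,0,-3,-0.5,0,0,-0.005,0,-2,-0.5,0,0,-0.005,0,-2,-0.5,0,0,-0.005,0])

```text
time_s: 9.55
tcp_pos: [0.5488, -0.2192, 0.0144]
ee_rot: [[-0.989, -0.148, -0.006], [-0.148, 0.989, 0.007], [0.005, 0.007, -1.0]]
wrist_force: [-5.9, 3.5, 3.2]
gripper_width: 0.577
```

```bash
python3 plan.py 551.6 -221.5 14.4 98.4 45
```

```text
t 9.55 p [ 548.8 -219.2   14.4] yaw 98.5 tilt [-0.32  0.38] F [-5.9  3.5  3.2] w 50.2
D [ 2.8 -2.3 -0. ] dyaw -0.1 n 1
[-2.4, -2.7, 0.0, 0.007, -0.005, 0.002]
```

Request:
carry_out(commands=[-3,-0.5,0,0.005,-0.006,0,-3,-0.5,0,0.002,-0.006,0,-3,-0.5,0,0,-0.006,0])

```text
time_s: 9.93
tcp_pos: [0.5494, -0.2191, 0.0144]
ee_rot: [[-0.989, -0.147, -0.006], [-0.147, 0.989, 0.005], [0.006, 0.006, -1.0]]
wrist_force: [-8.6, 2.2, 6.5]
gripper_width: 0.573
```

```bash
python3 plan.py 551.6 -221.5 14.4 98.4 45
```

```text
t 9.93 p [ 549.4 -219.1   14.4] yaw 98.47 tilt [-0.37  0.28] F [-8.6  2.2  6.5] w 49.9
D [ 2.2 -2.4  0. ] dyaw -0.07 n 1
[-1.8, -2.7, -0.0, 0.006, -0.006, 0.001]
```

Request:
carry_out(commands=[-6,-1,0,0.005,-0.008,0,-6,-1,0,0.002,-0.008,0,-6,-1,0,0.002,-0.008,0])

```text
time_s: 10.3
tcp_pos: [0.5541, -0.2183, 0.0144]
ee_rot: [[-0.989, -0.145, -0.012], [-0.145, 0.989, 0.005], [0.011, 0.006, -1.0]]
wrist_force: [-11.3, 4.7, 8.7]
gripper_width: 0.571
```

```bash
python3 plan.py 551.6 -221.5 14.4 98.4 45;python3 - <<'E'
from station import *;import cv2
a=capture('side')[:,:,::-1];b=capture('top')[:,:,::-1]
cv2.imwrite('pics/side3.png',cv2.resize(a[130:230,250:370],None,fx=6,fy=5.9,interpolation=2))
cv2.imwrite('pics/top3.png',cv2.resize(b[150:270,280:430],None,fx=5,fy=5,interpolation=2))
E
```

```text
t 10.3 p [ 554.1 -218.3   14.4] yaw 98.36 tilt [-0.67  0.26] F [-11.3   4.7   8.7] w 49.7
D [-2.5 -3.2  0. ] dyaw 0.04 n 1
[2.9, -2.8, 0.0, 0.006, -0.011, -0.001]
```

View pics/side3.png

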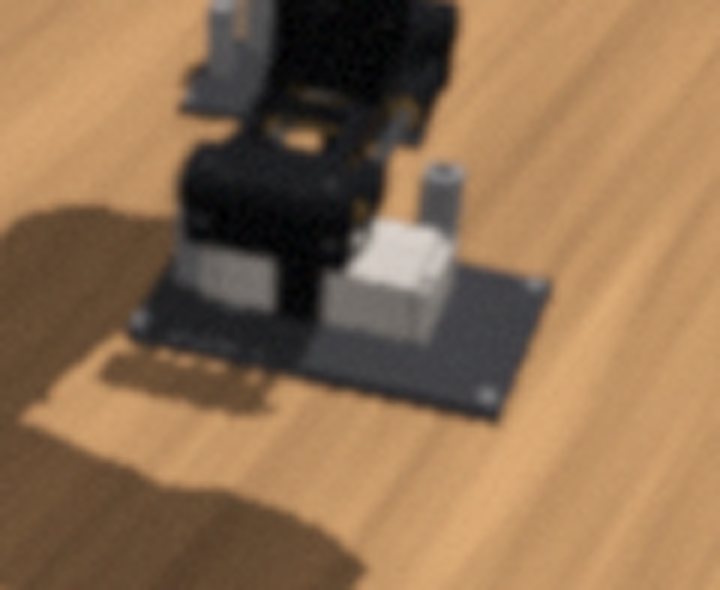

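View pics/top3.png

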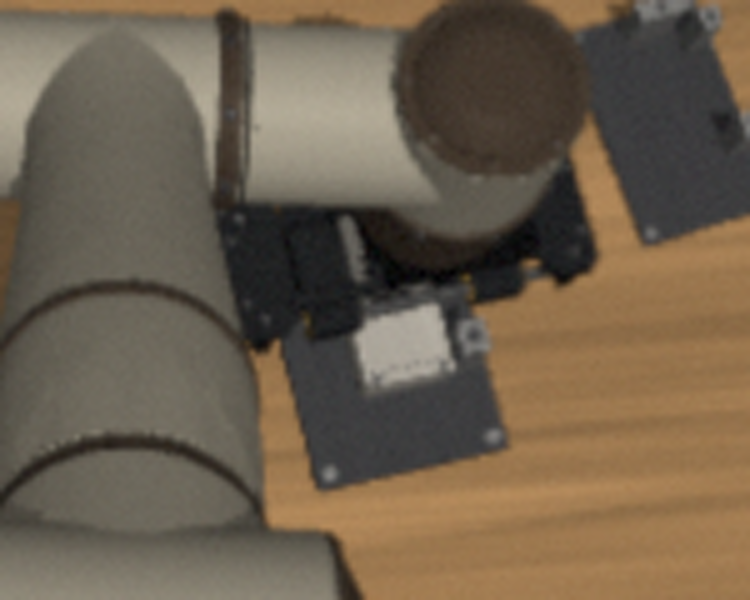

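The views show the case flat on the bed and against the side stops; the end-stop contact is hidden by the gripper. I'll push until it stalls.

Request:
carry_out(commands=[-5,-2,-0.5,0.005,-0.011,0,-5,-2,0,0.002,-0.008,0,-5,-2,0,0.002,-0.008,0])

```text
time_s: 10.78
tcp_pos: [0.5544, -0.2183, 0.0144]
ee_rot: [[-0.989, -0.144, -0.018], [-0.145, 0.989, 0.008], [0.016, 0.01, -1.0]]
wrist_force: [-13.0, 8.8, 10.5]
gripper_width: 0.576
```

```bash
python3 plan.py 551.6 -221.5 14.4 98.4 45
```

```text
t 10.78 p [ 554.4 -218.3   14.4] yaw 98.31 tilt [-1.01  0.44] F [-13.    8.8  10.5] w 50.1
D [-2.8 -3.2 -0. ] dyaw 0.09 n 1
[3.2, -2.8, 0.0, 0.01, -0.016, -0.002]
```

Request:
carry_out(commands=[-6,-3,-0.5,0.005,-0.011,0,-6,-3,0,0.002,-0.008,0,-6,-3,0,0.002,-0.008,0])

```text
time_s: 11.15
tcp_pos: [0.5543, -0.2182, 0.0143]
ee_rot: [[-0.989, -0.145, -0.032], [-0.145, 0.989, 0.014], [0.03, 0.019, -0.999]]
wrist_force: [-14.7, 11.4, 12.8]
gripper_width: 0.573
```

```bash
python3 plan.py 551.6 -221.5 14.4 98.4 45
```

```text
t 11.15 p [ 554.3 -218.2   14.3] yaw 98.32 tilt [-1.86  0.82] F [-14.7  11.4  12.8] w 49.9
D [-2.7 -3.3  0.1] dyaw 0.08 n 1
[3.2, -2.9, -0.0, 0.019, -0.03, -0.001]
```

Stalled at (554.3, -218.2) with forces against both stops. I'll take out the tilt with only a light push remaining, then release.

Request:
carry_out(commands=[-1,-0.5,0,0.019,-0.03,0,-1,-0.5,0,0.003,-0.003,0,-1,-0.5,0,0,0,0])

```text
time_s: 11.52
tcp_pos: [0.5547, -0.2183, 0.0147]
ee_rot: [[-0.989, -0.145, -0.003], [-0.145, 0.989, -0.001], [0.003, -0.0, -1.0]]
wrist_force: [-4.5, 5.3, 3.4]
gripper_width: 0.575
```

```bash
python3 plan.py 551.6 -221.5 14.4 98.4 45
```

```text
t 11.53 p [ 554.7 -218.3   14.7] yaw 98.34 tilt [-0.19 -0.05] F [-4.5  5.3  3.4] w 50.0
D [-3.1 -3.2 -0.3] dyaw 0.06 n 1
[3.5, -2.7, 0.3, -0.0, -0.003, -0.001]
```

Request:
carry_out(commands=[0,0,0,0,0,0,0,0,0,0,0,0,0,0,0,0,0,0,0,0,0,0,0,0], grip=80)

```text
time_s: 12.02
tcp_pos: [0.56, -0.2202, 0.0157]
ee_rot: [[-0.989, -0.146, 0.006], [-0.146, 0.989, -0.003], [-0.005, -0.004, -1.0]]
wrist_force: [-0.3, 0.3, -0.3]
gripper_width: 0.892
```

```bash
python3 plan.py 554 -218 120 98.4 45
```

```text
t 12.03 p [ 560.  -220.2   15.7] yaw 98.37 tilt [ 0.34 -0.19] F [-0.3  0.3 -0.3] w 77.6
D [ -6.    2.2 104.3] dyaw 0.03 n 3
[1.7, 0.9, -34.8, -0.001, 0.002, -0.0]
[1.7, 0.9, -34.8, -0.001, 0.002, -0.0]
[1.8, 1.0, -34.8, -0.001, 0.002, -0.0]
```

Released. Rise straight up.

Request:
carry_out(commands=[0,0,-15,0,0,0,0,0,-40,0,0,0,0,0,-50,0,0,0,0,0,-30,0,0,0])

```text
time_s: 12.52
tcp_pos: [0.5584, -0.2199, 0.1551]
ee_rot: [[-0.989, -0.146, 0.002], [-0.146, 0.989, -0.004], [-0.002, -0.004, -1.0]]
wrist_force: [-0.2, -0.3, -0.5]
gripper_width: 0.913
```

```bash
python3 plan.py 552 221 130 89.6
```

```text
t 12.53 p [ 558.4 -219.9  155.1] yaw 98.39 tilt [ 0.14 -0.2 ] F [-0.2 -0.3 -0.5] w 79.4
D [ -6.4 440.9 -25.1] dyaw -8.79 n 8
[-7.2, 54.7, 2.9, -0.0, 0.0, 0.019]
[-6.2, 54.8, 3.0, -0.0, 0.0, 0.019]
[-5.1, 54.9, 3.0, -0.0, 0.0, 0.019]
[-4.1, 55.0, 3.0, -0.0, 0.0, 0.019]
[-3.0, 55.0, 3.0, -0.0, 0.0, 0.019]
[-2.0, 55.1, 3.1, -0.0, 0.0, 0.019]
[-0.9, 55.1, 3.1, -0.0, 0.0, 0.019]
[0.1, 55.1, 3.1, -0.0, 0.0, 0.019]
```

Request:
carry_out(commands=[-7,55,2,0,0,0.02,-6,55,2,0,0,0.02,-5,55,2,0,0,0.02,-4,55,2,0,0,0.02,-3,55,2,0,0,0.02], grip=87)

```text
time_s: 13.15
tcp_pos: [0.5591, 0.0599, 0.155]
ee_rot: [[-0.999, -0.036, 0.023], [-0.036, 0.999, -0.004], [-0.022, -0.004, -1.0]]
wrist_force: [1.4, 0.1, -0.3]
gripper_width: 1.001
```

```bash
python3 plan.py 552 221 130 89.6;python3 - <<'E'
from station import *;import cv2
a=capture('side')[:,:,::-1];b=capture('top')[:,:,::-1]
cv2.imwrite('pics/side4.png',a);cv2.imwrite('pics/top4.png',b)
cv2.imwrite('pics/side4c.png',cv2.resize(a[130:230,250:370],None,fx=6,fy=5.9,interpolation=2))
cv2.imwrite('pics/top4c.png',cv2.resize(b[165:260,320:395],None,fx=6,fy=6,interpolation=2))
E
```

```text
t 13.15 p [559.1  59.9 155. ] yaw 92.08 tilt [ 1.29 -0.21] F [ 1.4  0.1 -0.3] w 87.1
D [ -7.1 161.1 -25. ] dyaw -2.48 n 3
[0.6, 53.8, 8.1, -0.001, 0.007, 0.014]
[1.3, 53.8, 8.2, -0.001, 0.007, 0.014]
[2.0, 53.7, 8.2, -0.001, 0.007, 0.014]
```

View pics/side4c.png

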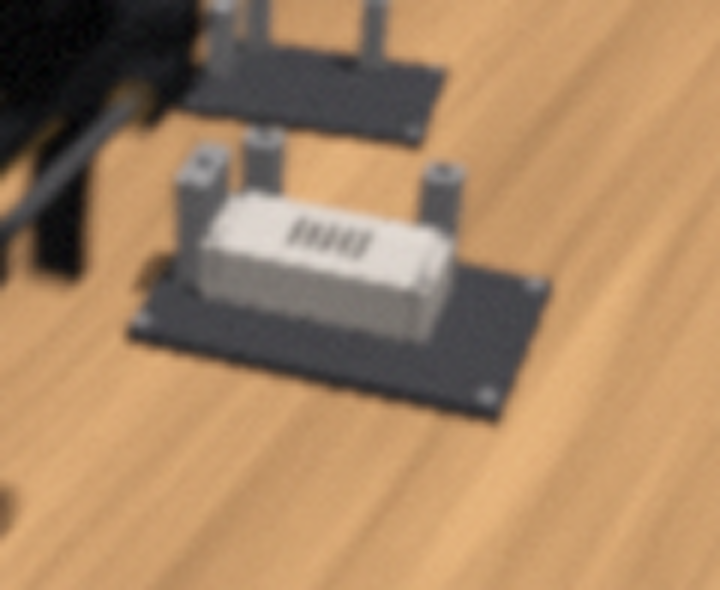

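View pics/top4c.png

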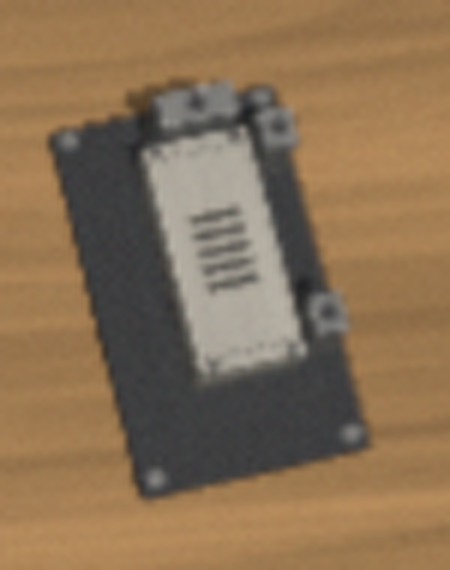

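The case lies flat, snug against all the stops in both views. I'll check it numerically with the same camera.

```bash
python3 - <<'E'
from fit import *
T=lambda p:uv(p,(320,165),6)
L=np.array([(55,25,42),(55,-25,42),(-55,-25,42),(-55,25,42)])/1000
q,r=fit([("top",T(p),l) for p,l in zip([(142,148),(247,125),(304,352),(198,382)],L)],[.55,-.22,.15])
print(q[:2]*1000,np.degrees(q[2]),r.round(1).tolist())
E
```

```text
[ 550.93310873 -221.23280142] 7.788936816654113 [[-0.1, 0.1], [-0.1, 0.3], [0.1, 0.4], [0.1, -0.8]]
```

Request:
carry_out(commands=[1,53,6,0,0.007,0.014,1,53,6,0,0.007,0.014,2,48,6,0,0.006,0.014,0,0,0,0,0,0])

```text
time_s: 13.75
tcp_pos: [0.5524, 0.2204, 0.1406]
ee_rot: [[-1.0, 0.001, 0.009], [0.001, 1.0, -0.001], [-0.009, -0.001, -1.0]]
wrist_force: [0.6, 0.1, 0.7]
gripper_width: 1.003
```

```bash
python3 plan.py 552 221 80 89.6
```

```text
t 13.75 p [552.4 220.4 140.6] yaw 89.97 tilt [ 0.49 -0.06] F [0.6 0.1 0.7] w 87.3
D [ -0.4   0.6 -60.6] dyaw -0.37 n 2
[0.4, 0.3, 30.3, -0.001, 0.004, 0.003]
[0.3, 0.3, 30.3, -0.001, 0.004, 0.003]
```

The camera puts the seated flat case at (550.9,-221.2), within 1 mm of the predicted nest. Descending on the tall case.

Request:
carry_out(commands=[0,0,30,0,0.004,0.003,0,0,40,0,0.002,0.003,0,0,30,0,0,0,0,0,15,0,0,0,0,0,0,0,0,0])

```text
time_s: 14.38
tcp_pos: [0.5563, 0.2174, 0.0284]
ee_rot: [[-1.0, 0.008, 0.01], [0.009, 1.0, 0.003], [-0.01, 0.003, -1.0]]
wrist_force: [0.4, 1.0, 0.6]
gripper_width: 1.002
```

```bash
python3 plan.py 552 221 4 89.6
```

```text
t 14.38 p [556.3 217.4  28.4] yaw 89.51 tilt [0.55 0.15] F [0.4 1.  0.6] w 87.2
D [ -4.3   3.6 -24.4] dyaw 0.09 n 1
[4.5, 3.5, 24.4, 0.003, 0.01, -0.002]
```

Request:
carry_out(commands=[2,2,12,0.002,0.008,0,2,2,9,0,0,0,0,0,2,0,0,0,0,0,0,0,0,0])

```text
time_s: 14.88
tcp_pos: [0.5541, 0.2226, 0.0071]
ee_rot: [[-1.0, 0.008, 0.006], [0.008, 1.0, 0.004], [-0.006, 0.004, -1.0]]
wrist_force: [0.4, -0.5, 0.9]
gripper_width: 0.996
```

```bash
python3 plan.py 552 221 4 89.6
```

```text
t 14.88 p [554.1 222.6   7.1] yaw 89.53 tilt [0.34 0.2 ] F [ 0.4 -0.5  0.9] w 86.7
D [-2.1 -1.6 -3.1] dyaw 0.07 n 1
[2.1, -1.6, 3.1, 0.004, 0.006, -0.001]
```

Request:
carry_out(commands=[1,-1,2,0.004,0.006,0,0,0,1,0,0,0,0,0,0,0,0,0])

```text
time_s: 15.25
tcp_pos: [0.5535, 0.2219, 0.0046]
ee_rot: [[-1.0, 0.008, 0.001], [0.008, 1.0, 0.0], [-0.001, 0.0, -1.0]]
wrist_force: [0.1, 0.4, 0.4]
gripper_width: 0.998
```

Request:
carry_out(commands=[0,0,0,0,0,0,0,0,0,0,0,0,0,0,0,0,0,0,0,0,0,0,0,0,0,0,0,0,0,0], grip=0)

```text
time_s: 15.88
tcp_pos: [0.5538, 0.2223, 0.0048]
ee_rot: [[-1.0, 0.008, 0.002], [0.008, 1.0, 0.001], [-0.002, 0.001, -1.0]]
wrist_force: [0.0, 0.9, 0.1]
gripper_width: 0.573
```

Request:
carry_out(commands=[0,0,0,0,0,0,0,0,0,0,0,0,0,0,0,0,0,0])

```text
time_s: 16.25
tcp_pos: [0.5538, 0.2223, 0.0048]
ee_rot: [[-1.0, 0.008, 0.001], [0.008, 1.0, 0.001], [-0.001, 0.001, -1.0]]
wrist_force: [0.7, 0.0, -0.4]
gripper_width: 0.574
```

```bash
python3 plan.py 552 221 140 89.6
```

```text
t 16.25 p [553.8 222.3   4.8] yaw 89.56 tilt [0.08 0.04] F [ 0.7  0.  -0.4] w 49.9
D [ -1.8  -1.3 135.2] dyaw 0.04 n 3
[0.5, -0.4, -45.1, 0.0, 0.0, -0.0]
[0.5, -0.4, -45.1, 0.0, 0.0, -0.0]
[0.6, -0.4, -45.1, 0.0, 0.0, -0.0]
```

Request:
carry_out(commands=[0,0,-30,0,0,0,0,0,-50,0,0,0,0,0,-45,0,0,0,0,0,0,0,0,0])

```text
time_s: 16.75
tcp_pos: [0.5504, 0.2201, 0.1287]
ee_rot: [[-1.0, 0.01, -0.009], [0.01, 1.0, -0.005], [0.009, -0.005, -1.0]]
wrist_force: [0.5, -0.3, -4.3]
gripper_width: 0.574
```

```bash
python3 plan.py 545.5 -213 130 98.4 
```

```text
t 16.75 p [550.4 220.1 128.7] yaw 89.43 tilt [-0.5  -0.26] F [ 0.5 -0.3 -4.3] w 50.0
D [  -4.9 -433.1    1.3] dyaw 8.97 n 8
[0.1, -54.1, 0.1, -0.001, -0.001, -0.02]
[1.1, -54.1, 0.1, -0.001, -0.001, -0.02]
[2.2, -54.1, 0.0, -0.001, -0.001, -0.02]
[3.3, -54.0, 0.0, -0.001, -0.001, -0.02]
[4.3, -54.0, -0.0, -0.001, -0.001, -0.02]
[5.4, -53.9, -0.1, -0.001, -0.001, -0.02]
[6.4, -53.8, -0.1, -0.001, -0.001, -0.02]
[7.5, -53.6, -0.1, -0.001, -0.001, -0.02]
```

Request:
carry_out(commands=[0,-50,0,0,-0.001,-0.02,1,-54,-1,0,-0.001,-0.02,2,-54,-1,0,-0.001,-0.02,2,-54,-1,0,-0.001,-0.02,3,-54,-1,0,-0.001,-0.02])

```text
time_s: 17.38
tcp_pos: [0.5439, -0.0511, 0.1244]
ee_rot: [[-0.995, -0.098, -0.022], [-0.098, 0.995, -0.006], [0.022, -0.004, -1.0]]
wrist_force: [0.3, -0.1, -3.1]
gripper_width: 0.573
```

```bash
python3 plan.py 545.5 -213 130 98.4 
```

```text
t 17.38 p [543.9 -51.1 124.4] yaw 95.6 tilt [-1.25 -0.37] F [ 0.3 -0.1 -3.1] w 49.9
D [   1.6 -161.9    5.6] dyaw 2.8 n 3
[4.8, -53.8, -1.5, -0.001, -0.007, -0.016]
[5.6, -53.7, -1.6, -0.001, -0.007, -0.016]
[6.5, -53.6, -1.8, -0.001, -0.007, -0.016]
```

Request:
carry_out(commands=[4,-53,-2,-0.001,-0.007,-0.016,5,-53,-2,-0.001,-0.007,-0.016,5,-40,-2,-0.001,-0.007,-0.014,0,0,0,0,0,0,0,0,0,0,0,0])

```text
time_s: 18.0
tcp_pos: [0.5372, -0.2047, 0.1198]
ee_rot: [[-0.991, -0.136, -0.022], [-0.136, 0.991, 0.004], [0.021, 0.007, -1.0]]
wrist_force: [-0.1, -0.3, -3.7]
gripper_width: 0.576
```

```bash
python3 plan.py 545.5 -213 85 98.4 
```

```text
t 18.0 p [ 537.2 -204.7  119.8] yaw 97.79 tilt [-1.27  0.24] F [-0.1 -0.3 -3.7] w 50.1
D [  8.3  -8.3 -34.8] dyaw 0.61 n 1
[-7.8, -9.6, 34.6, 0.007, -0.021, -0.011]
```

Request:
carry_out(commands=[-8,-7,12,0.007,-0.021,-0.011,0,0,10,0,0,0,0,0,0,0,0,0])

```text
time_s: 18.38
tcp_pos: [0.5443, -0.2073, 0.0946]
ee_rot: [[-0.989, -0.149, -0.006], [-0.149, 0.989, 0.002], [0.005, 0.003, -1.0]]
wrist_force: [-0.2, -1.2, -2.8]
gripper_width: 0.573
```

```bash
python3 plan.py 545.5 -213 60 98.4 
```

```text
t 18.38 p [ 544.3 -207.3   94.6] yaw 98.59 tilt [-0.32  0.11] F [-0.2 -1.2 -2.8] w 49.8
D [  1.2  -5.7 -34.6] dyaw -0.19 n 1
[-0.6, -5.9, 34.6, 0.003, -0.005, 0.003]
```

Request:
carry_out(commands=[0,-4,14,0.003,-0.004,0.003,0,-1,12,0,0,0,0,0,4,0,0,0,0,0,0,0,0,0])

```text
time_s: 18.88
tcp_pos: [0.545, -0.2116, 0.0626]
ee_rot: [[-0.989, -0.148, -0.001], [-0.148, 0.989, -0.001], [0.002, -0.0, -1.0]]
wrist_force: [0.5, -0.6, -2.6]
gripper_width: 0.57
```

```bash
python3 plan.py 545.5 -213 47 98.4; python3 - <<'E'
from station import *;import cv2
a=capture('side')[:,:,::-1];b=capture('top')[:,:,::-1]
cv2.imwrite('pics/side5c.png',cv2.resize(a[130:230,250:370],None,fx=6,fy=5.9,interpolation=2))
E
```

```text
t 18.88 p [ 545.  -211.6   62.6] yaw 98.49 tilt [-0.08 -0.04] F [ 0.5 -0.6 -2.6] w 49.6
D [  0.5  -1.4 -15.6] dyaw -0.09 n 1
[-0.3, -1.5, 15.6, -0.0, -0.002, 0.002]
```

View pics/side5c.png

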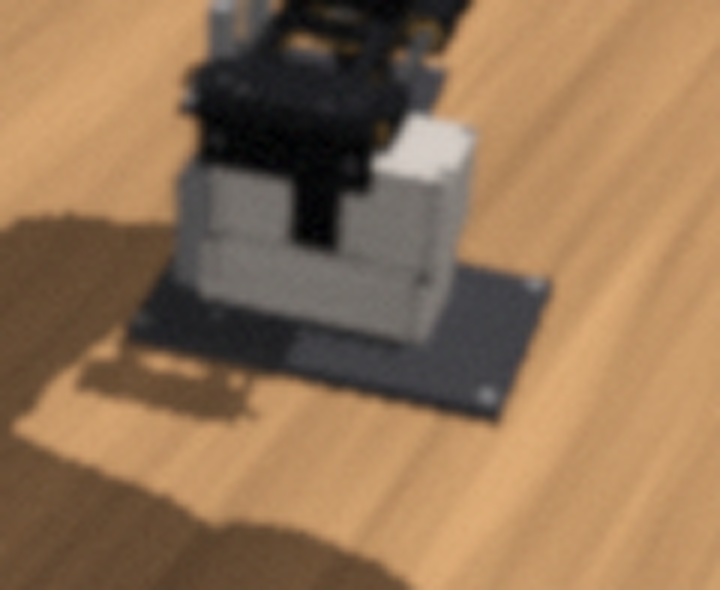

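The tall case hovers over the flat case, slightly back from the corner, and the flat case hasn't moved. Lowering.

Request:
carry_out(commands=[0,0,7,0,0,0,0,0,5,0,0,0,0,0,2,0,0,0,0,0,0,0,0,0])

```text
time_s: 19.48
tcp_pos: [0.5458, -0.2117, 0.0489]
ee_rot: [[-0.989, -0.148, 0.001], [-0.148, 0.989, -0.001], [-0.001, -0.001, -1.0]]
wrist_force: [0.9, 0.5, -2.7]
gripper_width: 0.573
```

```bash
python3 plan.py 545.5 -213 47 98.4
```

```text
t 19.48 p [ 545.8 -211.7   48.9] yaw 98.49 tilt [ 0.07 -0.06] F [ 0.9  0.5 -2.7] w 49.9
D [-0.3 -1.3 -1.9] dyaw -0.09 n 1
[0.5, -1.2, 1.9, -0.001, 0.001, 0.002]
```

Request:
carry_out(commands=[0,0,2,0,0,0,0,0,1,0,0,0,0,0,0.5,0,0,0])

```text
time_s: 19.85
tcp_pos: [0.5462, -0.2118, 0.0468]
ee_rot: [[-0.989, -0.148, 0.002], [-0.148, 0.989, -0.001], [-0.002, -0.002, -1.0]]
wrist_force: [-1.8, 0.7, 0.2]
gripper_width: 0.572
```

```bash
python3 plan.py 545.5 -213 47 98.4
```

```text
t 19.85 p [ 546.2 -211.8   46.8] yaw 98.51 tilt [ 0.12 -0.08] F [-1.8  0.7  0.2] w 49.8
D [-0.7 -1.2  0.2] dyaw -0.11 n 1
[0.9, -1.1, -0.2, -0.002, 0.002, 0.002]
```

It rests on the flat case at 46.8 mm, as predicted. Slide into the corner: side stops first, keeping the tilt corrected.

Request:
carry_out(commands=[0,-3,0,0.001,0,0,0,-3,0,0.002,0,0,0,-3,0,0.003,0,0,0,-2,0,0.003,0,0])

```text
time_s: 20.35
tcp_pos: [0.5476, -0.2196, 0.0469]
ee_rot: [[-0.989, -0.148, 0.003], [-0.148, 0.989, -0.006], [-0.002, -0.006, -1.0]]
wrist_force: [-1.0, 13.3, 3.4]
gripper_width: 0.574
```

```bash
python3 plan.py 554.5 -218.3 46.8 98.4
```

```text
t 20.35 p [ 547.6 -219.6   46.9] yaw 98.52 tilt [ 0.16 -0.34] F [-1.  13.3  3.4] w 50.0
D [ 6.9  1.3 -0.1] dyaw -0.12 n 1
[-7.0, 0.3, 0.2, -0.006, 0.002, 0.002]
```

Request:
carry_out(commands=[-4,-0.5,0,-0.003,0,0,-4,-0.5,0,0,-0.004,0,-4,-0.5,0,0,-0.006,0,-3,-0.5,0,0,-0.006,0])

```text
time_s: 20.85
tcp_pos: [0.5525, -0.2187, 0.047]
ee_rot: [[-0.989, -0.149, -0.004], [-0.149, 0.989, 0.002], [0.004, 0.003, -1.0]]
wrist_force: [-8.5, 3.6, 6.2]
gripper_width: 0.571
```

```bash
python3 plan.py 554.5 -218.3 46.8 98.4
```

```text
t 20.85 p [ 552.5 -218.7   47. ] yaw 98.54 tilt [-0.25  0.14] F [-8.5  3.6  6.2] w 49.7
D [ 2.   0.4 -0.2] dyaw -0.14 n 1
[-2.0, 0.1, 0.1, 0.003, -0.004, 0.002]
```

Request:
carry_out(commands=[-6,-1,0,0.003,-0.008,0,-6,-1,0,0,-0.008,0,-6,-1,0,0,-0.008,0])

```text
time_s: 21.22
tcp_pos: [0.5525, -0.2186, 0.0469]
ee_rot: [[-0.989, -0.147, -0.019], [-0.148, 0.989, 0.007], [0.018, 0.01, -1.0]]
wrist_force: [-14.1, 3.9, 11.6]
gripper_width: 0.576
```

```bash
python3 plan.py 554.5 -218.3 46.8 98.4
```

```text
t 21.23 p [ 552.5 -218.6   46.9] yaw 98.48 tilt [-1.1   0.43] F [-14.1   3.9  11.6] w 50.1
D [ 2.   0.3 -0.1] dyaw -0.08 n 1
[-2.0, -0.0, 0.0, 0.01, -0.018, 0.001]
```

```bash
python3 - <<'E'
from station import *;import cv2
a=capture('side')[:,:,::-1];b=capture('top')[:,:,::-1]
cv2.imwrite('pics/side6.png',a);cv2.imwrite('pics/top6.png',b)
cv2.imwrite('pics/side6c.png',cv2.resize(a[130:230,250:370],None,fx=6,fy=5.9,interpolation=2))
cv2.imwrite('pics/top6c.png',cv2.resize(b[165:260,320:395],None,fx=6,fy=6,interpolation=2))
E
```

```text
(no output)
```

View pics/side6c.png

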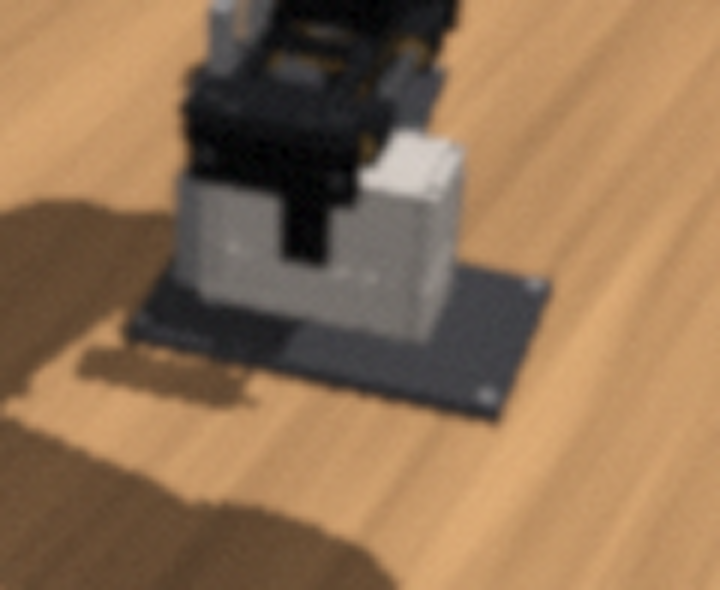

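View pics/top6c.png

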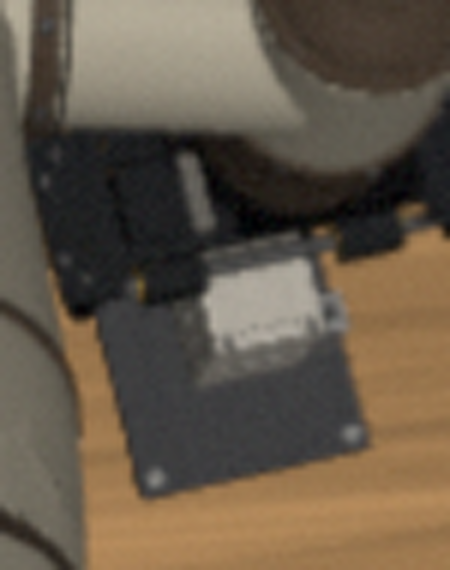

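In the side view the two cases' faces look flush and continuous. I'll check the projected rear corners against the images.

```bash
python3 - <<'E'
from fit import *
q=np.array([550.9,-221.2,0])/1000; a=np.radians(8.2);c,s=np.cos(a),np.sin(a)
for n,off,sc in(("top",(320,165),(6,6)),("side",(250,130),(6,5.9))):
  for dx in(0,-4):
    for z in(.042,.092):
        L=np.array([(-55+dx,-25),(-55+dx,25)])/1000
        P=[(q[0]+c*x-s*y,q[1]+s*x+c*y,z) for x,y in L]
        print(n,dx,z,((proj(n,P)-off+.5)*sc-.5).round(0).tolist())
E
```

```text
top 0 0.042 [[305.0, 354.0], [199.0, 377.0]]
top 0 0.092 [[325.0, 331.0], [214.0, 356.0]]
top -4 0.042 [[308.0, 362.0], [201.0, 386.0]]
top -4 0.092 [[327.0, 340.0], [217.0, 364.0]]
side 0 0.042 [[459.0, 230.0], [431.0, 287.0]]
side 0 0.092 [[468.0, 141.0], [440.0, 196.0]]
side -4 0.042 [[467.0, 232.0], [439.0, 289.0]]
side -4 0.092 [[477.0, 142.0], [448.0, 198.0]]
```

The observed rear corners (~(213,357), (322,333)) match dx = 0, so the tall case is seated. Next I level the tool and apply the final firm push both ways.

Request:
carry_out(commands=[-2,-2,0,0.01,-0.018,0,-4,-4,0,0.003,-0.006,0,-5,-5,0,0.002,-0.006,0])

```text
time_s: 21.7
tcp_pos: [0.5526, -0.2187, 0.0468]
ee_rot: [[-0.989, -0.146, -0.014], [-0.146, 0.989, 0.011], [0.012, 0.013, -1.0]]
wrist_force: [-15.1, 23.6, 17.7]
gripper_width: 0.575
```

```bash
python3 plan.py 552.5 -218.6 46.8 98.4
```

```text
t 21.7 p [ 552.6 -218.7   46.8] yaw 98.41 tilt [-0.81  0.62] F [-15.1  23.6  17.7] w 50.0
D [-0.1  0.1  0. ] dyaw -0.01 n 1
[0.1, 0.1, -0.0, 0.013, -0.012, 0.0]
```

Request:
carry_out(commands=[-5,-3,0,0.014,-0.018,0,-5,-3,0,0.005,-0.012,0])

```text
time_s: 21.95
tcp_pos: [0.5528, -0.2187, 0.0466]
ee_rot: [[-0.989, -0.147, -0.005], [-0.147, 0.989, 0.003], [0.005, 0.004, -1.0]]
wrist_force: [-10.5, 11.0, 11.5]
gripper_width: 0.569
```

```bash
python3 plan.py 552.5 -218.6 46.8 98.4
```

```text
t 21.95 p [ 552.8 -218.7   46.6] yaw 98.46 tilt [-0.3   0.16] F [-10.5  11.   11.5] w 49.5
D [-0.3  0.1  0.2] dyaw -0.06 n 1
[0.3, 0.1, -0.2, 0.004, -0.005, 0.001]
```

Request:
carry_out(commands=[-8,-5,-0.5,0.008,-0.018,0])

```text
time_s: 22.08
tcp_pos: [0.5528, -0.2187, 0.0466]
ee_rot: [[-0.989, -0.146, -0.006], [-0.147, 0.989, 0.004], [0.005, 0.005, -1.0]]
wrist_force: [-19.5, 22.2, 19.6]
gripper_width: 0.578
```

```bash
python3 plan.py 552.5 -218.6 46.8 98.4; python3 - <<'E'
from station import *;import cv2
for i in range(4):
    a=capture('side')[:,:,::-1];b=capture('top')[:,:,::-1]
    s=sense();print(s['time_s'],s['tcp_pos'],s['wrist_force'].round(1),s['ee_rot'][:2,2])
cv2.imwrite('pics/side7c.png',cv2.resize(a[130:230,250:370],None,fx=6,fy=5.9,interpolation=2))
cv2.imwrite('pics/top7.png',b)
E
```

```text
t 22.07 p [ 552.8 -218.7   46.6] yaw 98.42 tilt [-0.34  0.22] F [-19.5  22.2  19.6] w 50.3
D [-0.3  0.1  0.2] dyaw -0.02 n 1
[0.3, 0.2, -0.2, 0.005, -0.005, 0.0]
22.175 [ 0.55282036 -0.21871242  0.04661401] [-17.4  18.2  18.3] [-0.00578748  0.00359898]
22.275 [ 0.5528491  -0.21873757  0.04664992] [-16.8  17.6  17.4] [-0.00559658  0.0034938 ]
22.375 [ 0.55281999 -0.2187317   0.0466163 ] [-16.8  18.   17.5] [-0.00569145  0.00348661]
22.475 [ 0.55282602 -0.21871515  0.04659888] [-16.3  18.4  17.1] [-0.00568674  0.0034822 ]
```

View pics/side7c.png

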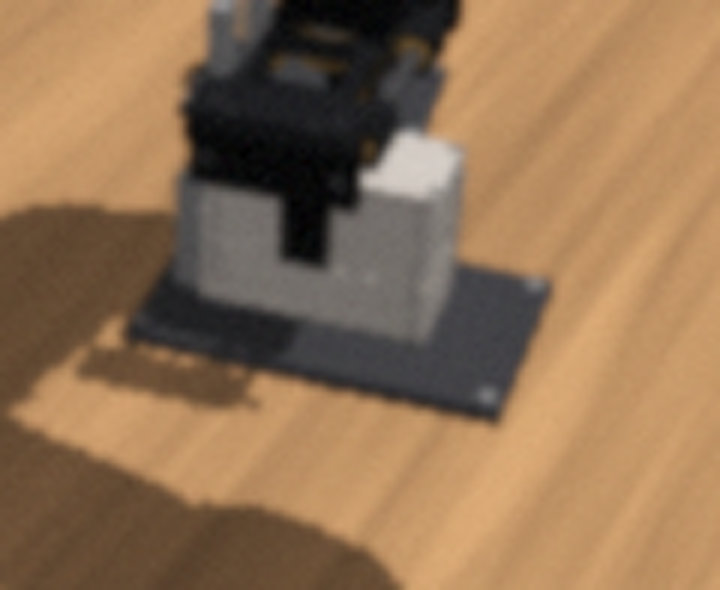

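View pics/top7.png

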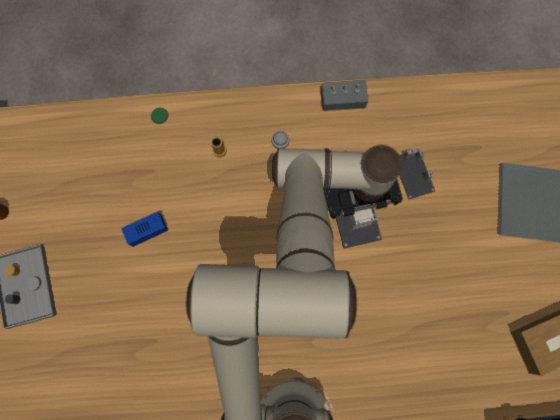

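The stack is flush, both pushes hold steady at about 17–18 N, and the tube (218,146) and condenser (280,140) haven't moved. The knob is hidden under the raised arm. Handing in.

```bash
python3 -c "
from station import *
print(finish_job());s=sense();print(s['time_s'],s['tcp_pos'],s['wrist_force'])"
```

```text
the job is handed in; nothing more can be done
None
the job is handed in; nothing more can be done
```

The job is handed in, at about 22.5 s on the robot's clock. The flat case lies on the larger jig's bed against the end stop and both side stops, and I let go of it there. The tall case rests on it, still gripped and pushed into the same corner.

**Flat case:** after release, the camera put it at (550.9, -221.2) mm, within 1 mm of the nest position I predicted from the jig fit.

**Tall case:**
- It touched down on the flat case at the expected height, with the TCP at 46.8 mm.
- Its rear corners in the top view match a fully seated case.
- The last readings held steady over 0.4 s, at about 16–17 N along world x (the end stop) and 18 N along y (the side stops). It was also pressed down with about 17 N, the grip measured about 50 mm, and tilt was under 0.4°.

**Checks that disagreed or were limited:**
- Where the cases stopped, the TCP read about 2–3 mm off the camera's nest position. I put this down to camera calibration and where the pads gripped, and relied on contact to seat the cases.
- The tall case stalled 2 mm earlier in x than the flat one. The gripper hid the contact at the end stop, so I judged it from the stall, the forces and the rear edge in the pictures.
- The tube and condenser had not moved in the last picture. The stage knob was hidden under the raised arm, so I could not check it, but no move went near it.

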